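# Back the tin-filling dial up by one notch

### The arm

A 6-joint arm with a two-finger parallel gripper is mounted at the origin on the work surface. World frame = base frame: x ahead of the robot, y to its left, z up, the work surface at z = 0. Lengths are in m, angles in degrees, forces in N, time in s.
With the tool pointing down it reaches from about 0.3 to 0.75 m from the base axis. Payload 8.5 kg.
Tool frame: the origin (TCP) lies midway between the tips of the shut fingers; the grasp point (between the pads) lies 19 mm behind it (env.tcp_to_grasp is the z of the grasp point in the tool frame, in m); z points along the fingers, y is the line along which they close (so a half turn about z gives the same grasp; the last joint's range is limited). The gripper opens to 85 mm and grips with 20 to 120 N. Pads are 22 mm wide; open, the fingers measure 114 mm over their backs; the gripper's body (76 mm by 85 mm) begins 54 mm behind the grasp point. The pads swing forward as they close: fully open they stand 13 mm farther back than shut.
Start: joints at [-77.71, 21.807, 74.336, -0, 83.858, -12.336], TCP at [0.229, -0.5, 0.194] pointing down, gripper open.
Joint ranges: [-178.18, 178.18], [-50.72, 133.34], [12.68, 142.11], [-81.47, 261.47], [9.98, 163.14], [-165.26, 165.26]. Speed limits (degrees/s): [136.94, 136.94, 180, 180, 180, 180].

### API

Orientations are given as a 3x3 rotation matrix whose columns are the frame's x, y, z axes.
In Python, from rig import env, imaging, job, models gives the robot as it stands. The module is installed in compiled form; this text tells all that it offers.
- The arm moves only by the tool jog_arm, never from a script. Its argument "plan" is text: rows parted by semicolons, each of 7 numbers parted by spaces: the turn, a rotation vector about the tool's x, y, z in degrees, then the shift along the tool's x, y, z in cm, then the closure in counts, from 0 (fully open) to 255 (shut). In form: rx ry rz x y z claw; .... A call has 1 to 10 rows; each row shifts and turns the commanded pose from where the row before left it, along the tool's axes as they then stand; what a row does not reach is not made up. A row lasts 1/12 s, in which the tool goes at most 41.7 mm and 7.16 degrees, less where a joint would pass 70% of its speed; a pose out of reach is approached as far as the arm can. A call with a gripper value outside its range is refused whole. The fingers move at their own pace and stop on an object; "grip_force" is the grip in N (left out, the last holds). Time passes only in rows, so rows that do not move let the fingers close. It gives the time, the measured TCP pose, the force, the opening and the grip force at its end, in the units of the state.
- env.observe(): the state, without advancing time (a new reading comes with each control period).
- imaging.get_image(name): name is "scene" or "top"; returns a dict with "pixels" (420x560x3 uint8, red, green, blue), "depth" (420x560 float32, m along the optical axis (not along the pixel's ray), 0 where there is no reading), "fov_y" (degrees; the focal length in pixels is half the picture's height over the tangent of half this angle, whatever the lens; pixels are square), "cx", "cy" (the principal point, pixels), "world_from_camera" (4x4, takes a point from camera to world coordinates). Camera axes: x right, y down, z forward; pixel columns grow to the right and rows downward; lengths in m; the calibration is good to about 2 mm. A picture is of the moment at which its call begins.
- job.close_job(): hands the job in; it is judged then, once.
Trained networks look in the newest picture that a camera, given by its name, has taken for a name from the list of things; names that differ only in an ending like _2 or _b are one class to them, and where a whole thing is asked for, a point or a joint stands for the part that bears it (a point fixed in the world has none). Each returns a list of dicts, best first, with "confidence" (0 to 1); they miss things now and then, are a little off and sometimes report something else, mostly with a low value. They report only what shows in the picture. A call takes as long as a camera call. They do not tell look-alikes from the thing itself.
- models.outline_of(camera, query): "region" (420x560 bool, what is visible of it) and "bbox" ([centre column, centre row, width, height] in pixels, round what is visible of it).
- models.tip_of(camera, query): "at" ([column, row] in pixels: a listed point, or the origin of a listed thing).
The state is a dict: "time_s": time; "q": joint angles; "qvel": joint speeds; "joint_efforts": joint torques, N m; "position": TCP position; "tool_rot": TCP orientation; "ft_force": force on the tool from outside, world axes, zero at the start; "wrist_torque": the same for the moment, N m; "grip_width": finger opening in m; "gripper_force": force on a finger pad.
Only numpy, scipy, OpenCV 4.12 (cv2) and the standard library are available. Lean on these libraries where they do the work, as an engineer would, in place of code of your own. Each camera call takes 0.05 s, during which the arm holds its last target. There are 200 camera calls.

### The job

The hand-indexed filling dial has gone one nest too far. With the fingertips only, push the pawl's upright thumb tab outward, away from the dial, so that the pawl lifts out and tips over to stay up by itself; then push one of the dial's upright pegs to turn the dial back exactly one notch (60 degrees, clockwise seen from above), and push the pawl over again so that it drops fully into the next notch. Grip nothing, leave the tins in their nests and the jar and the spare tin where they stand, and finish clear of everything.

Things in the scene. Friction and masses are not known exactly. Their poses are not given: they have to be found in the camera images.
- filler: Fixed base of the filling dial, on the bench. Origin: on the dial's vertical axis, z = 0 at the bench; its yaw is that of the whole device. Angles below are in its frame, anticlockwise from its +x seen from above, about the dial's axis. The pawl is at 90 degrees (+y side), the filling column with its spout at 30 degrees.
- dial (a joint): Turn of the dial, rad, anticlockwise from above positive: about 0 at the start, -1.047 when turned back one notch. It turns stiffly (about 3 N at a peg) and stays where it is left. With the pawl seated its teeth stop it turning clockwise. A notch gives the pawl's nose about 11 mm (0.10 rad) of play to either side of 0, of -1.047 and so on.
- dial_center (a point): On the dial's axis, at its top face (42 mm high). The dial is a white disc 232 mm across with six nests (collars 6 mm high, centres 65 mm from the axis, at 30, 90, ... 330 degrees when the dial is at 0), six saw teeth on its rim (tops 54 mm high) and three pegs.
- peg0 (a point): Point on the axis of an upright steel peg, 12 mm thick, 85 mm from the dial's axis, reaching from the disc (42 mm) to 97 mm height; this point is 12 mm below its top. It turns with the dial and is at 60 degrees when the dial is at 0.
- peg1 (a point): The same for the second peg, at 180 degrees when the dial is at 0.
- peg2 (a point): The same for the third peg, at 300 degrees when the dial is at 0. Nothing fixed stands near its way from 300 to 240 degrees.
- spout (a point): Lower end of the thin filling spout, 111 mm high, over the nest at 30 degrees. Its column stands 135 mm from the dial's axis at 30 degrees and carries an amber glass hopper 63 mm across, its top 202 mm high. Fixed to the base.
- pawl (a joint): Angle of the pawl about its level pivot, rad: 0 = down, nose in a notch; 1.40 = tipped outward on its stop. It falls by its weight to one side or the other of about 0.7: below that down to the dial, above it over to 1.40, where it stays. Lying on a tooth instead of in a notch it reads about 0.2.
- pawl_pivot (a point): Pivot of the pawl, 155 mm from the dial's axis at 90 degrees, 63 mm high, between two cheeks 72 mm high. The pawl is a dark steel L (about 130 g): when down, its arm (14 mm wide, 10 mm thick) lies level, reaching 57 mm from here toward the dial, with a square 14 mm nose below its end.
- pawl_tab (a point): Centre of the pawl's thumb tab, 26 mm wide, 8 mm thick, which stands upright over the pivot to 113 mm height when the pawl is down. When tipped over (1.40) it lies outward nearly level, its upper side below 80 mm, and the arm stands nearly upright over the pivot, to 120 mm; pushing the arm from outside toward the dial tips it back.
- tin_a_center (a point): Centre of a closed aluminium tin, 50 mm across and 22 mm high, loose in one of the dial's nests; it rides along with the dial (its top 64 mm high).
- tin_b_center (a point): The same for a second tin with a pale disc on its top, in another nest.
- tin_c_center (a point): Centre of a spare tin of the same size standing on the bench; to be left alone.
- jar_center (a point): Centre of an amber glass jar, 68 mm across and 95 mm high, standing on the bench; to be left alone.
Mind the look-alikes: they are no part of the job. What is shaped like the part that bears tin_b_center but blue or green is not meant. Leave any pink look-alike of the part that bears tin_a_center alone.

How it is judged (in metres and radians):
On the way, in this order (a step that is already met when the one before it is completed fails the run):
1. the pawl is lifted and tipped over, the dial still in its first notch (value of joint pawl above 1.1 rad and value of joint dial between -0.2 and 0.2 rad), for 0.2 s.
2. the dial is turned back one notch with the pawl up (value of joint dial between -1.1772 and -0.917198 rad and value of joint pawl above 1.1 rad), for 0.2 s.
3. the pawl is down in the next notch (value of joint dial between -1.1772 and -0.917198 rad and value of joint pawl below 0.08 rad), for 0.2 s.
At the end, for the whole second after the job is handed in: The dial stands one notch (1.047 rad, within 0.13) back from where the notch was at the start and is at rest, the pawl is fully down in the notch (below 0.08 rad), and both tins stand upright in nests of the dial (all of step 3 and velocity of joint dial between -0.05 and 0.05 rad/s and horizontal distance between tin_a_center and dial_center between 0.055 and 0.075 m and height (world z) of each of tin_a_center, tin_b_center below 0.058 m and angle between each of tin_a_center, tin_b_center's own z axis and vertical below 0.15 rad and horizontal distance between tin_b_center and dial_center between 0.055 and 0.075 m); the robot touches nothing.
It fails at once if a tin of the dial is lifted out of its nest or thrown off (height (world z) of any of tin_a_center, tin_b_center above 0.068 m or horizontal distance between any of tin_a_center, tin_b_center and dial_center above 0.09 m).
It fails at once if the jar or the spare tin is moved by more than 20 mm (distance of any of jar_center, tin_c_center from where it was at the start of the episode above 0.02 m).
It fails at once if a peg or the pawl's tab is taken between the fingers (distance between the grasp point and peg0 below 0.009 m or distance between the grasp point and peg1 below 0.009 m or distance between the grasp point and peg2 below 0.009 m or distance between the grasp point and pawl_tab below 0.009 m).
It fails at once if the dial is turned back more than one and a half notches (value of joint dial below -1.5708 rad).
It also fails if it takes over 61 s, if anything falls off the work surface, if the arm or the gripper's body presses on something with over 40 N, if the wrist force passes 120 N, or if a joint passes its speed limit or range.

## Working session

There is one attempt and no reset: what is moved stays moved. The work goes in short steps, Python scripts to look and compute and a tool call to move; the robot and the scene stay as the last step left them, time stands still between calls to the robot, and variables do not carry over. Pictures are saved under pics/ and viewed, at most 10 in all, crops included, and the job is handed in when it is done.

Besides the shell and the picture viewer there is one more tool, called after "Emit:" by a JSON object that holds its "method" and its "body". jog_arm: Moves the arm, as the interface text tells. Its arguments: {"type":"object","properties":{"plan":{"type":"string"},"grip_force":{"type":"number"}},"required":["plan"]}

```bash
mkdir -p pics; cat > h.py <<'E'
import numpy as np, cv2
from rig import env, imaging, job, models
def f(im): return 210/np.tan(np.radians(im['fov_y'])/2)
def w(im,px,depth=None,z=None):
    F=f(im);r=np.array([(px[0]-im['cx'])/F,(px[1]-im['cy'])/F,1.]);T=np.array(im['world_from_camera'])
    if z is not None:
        d=T[:3,:3]@r; depth=(z-T[2,3])/d[2]
    elif depth is None: depth=im['depth'][int(round(px[1])),int(round(px[0]))]
    return T[:3,:3]@(r*depth)+T[:3,3]
def save(im,n,crop=None,s=1):
    p=im['pixels'][:,:,::-1]
    if crop: p=p[crop[1]:crop[3],crop[0]:crop[2]]
    cv2.imwrite('pics/'+n,cv2.resize(p,None,fx=s,fy=s,interpolation=cv2.INTER_CUBIC))
E
python3 - <<'E'
from h import *
Z=dict(dial_center=.042,peg0=.085,peg1=.085,peg2=.085,spout=.111,pawl_pivot=.063,pawl_tab=.095,tin_a_center=.053,tin_b_center=.053,tin_c_center=.011,jar_center=.0475,filler=0)
ims={}
for c in('top','scene'):
    im=imaging.get_image(c);save(im,c+'.png');print(c,np.round(im['world_from_camera'],3).tolist())
    for n,z in Z.items():
        for d in models.tip_of(c,n)[:4]:
            print(n,np.round(d['at']),round(d['confidence'],2),np.round(w(im,d['at'],z=z),3))
print(env.tcp_to_grasp,env.observe()['tool_rot'])
E
```

```text
top [[0.01, -0.997, 0.079, 0.413], [-1.0, -0.01, -0.001, -0.005], [0.002, -0.079, -0.997, 1.301], [0.0, 0.0, 0.0, 1.0]]
dial_center [236. 211.] 0.87 [0.526 0.081 0.042]
peg0 [204. 193.] 0.85 [0.566 0.156 0.085]
peg0 [232. 240.] 0.85 [0.452 0.085 0.085]
peg0 [266. 186.] 0.85 [0.583 0.007 0.085]
peg1 [204. 193.] 0.85 [0.566 0.156 0.085]
peg1 [232. 240.] 0.85 [0.452 0.085 0.085]
peg1 [266. 186.] 0.85 [0.583 0.007 0.085]
peg2 [204. 193.] 0.85 [0.566 0.156 0.085]
peg2 [232. 240.] 0.85 [0.452 0.085 0.085]
peg2 [266. 186.] 0.85 [0.583 0.007 0.085]
spout [221. 184.] 0.92 [0.585 0.113 0.111]
spout [247. 230.] 0.66 [0.476 0.05  0.111]
pawl_pivot [170. 206.] 0.81 [0.534 0.242 0.063]
pawl_tab [167. 205.] 0.55 [0.534 0.242 0.095]
tin_a_center [144. 171.] 0.87 [0.623 0.311 0.053]
tin_a_center [207. 204.] 0.79 [0.542 0.152 0.053]
tin_a_center [148. 246.] 0.76 [0.436 0.296 0.053]
tin_b_center [216. 293.] 0.73 [0.323 0.126 0.053]
tin_b_center [324. 230.] 0.61 [ 0.479 -0.138  0.053]
tin_b_center [247. 231.] 0.6 [0.477 0.052 0.053]
tin_b_center [232. 244.] 0.18 [0.443 0.089 0.053]
tin_c_center [394. 27
[... 772 characters left out ...]
_tab [348. 161.] 0.46 [0.538 0.241 0.095]
tin_a_center [328. 186.] 0.6 [0.541 0.152 0.053]
tin_a_center [338. 155.] 0.59 [0.476 0.271 0.053]
tin_a_center [384. 182.] 0.55 [0.645 0.287 0.053]
tin_b_center [289. 194.] 0.63 [0.483 0.048 0.053]
tin_b_center [269. 161.] 0.61 [0.344 0.096 0.053]
tin_b_center [240. 245.] 0.54 [ 0.517 -0.172  0.053]
tin_c_center [169. 252.] 0.52 [ 0.374 -0.312  0.011]
jar_center [252. 327.] 0.91 [ 0.712 -0.304  0.048]
filler [311. 210.] 0.84 [0.542 0.082 0.   ]
filler [168. 250.] 0.45 [ 0.359 -0.308 -0.   ]
-0.0187 [[ 9.09062440e-01  4.16659909e-01 -1.83375868e-05]
 [ 4.16659910e-01 -9.09062439e-01  3.76198796e-05]
 [-9.95315822e-07 -4.18393568e-05 -9.99999999e-01]]
```

```bash
python3 - <<'E'
from h import *
im=imaging.get_image('top');save(im,'topc.png',(130,130,330,280),4)
im=imaging.get_image('scene');save(im,'scenec.png',(230,110,430,260),4)
E
```

```text
(no output)
```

View pics/topc.png

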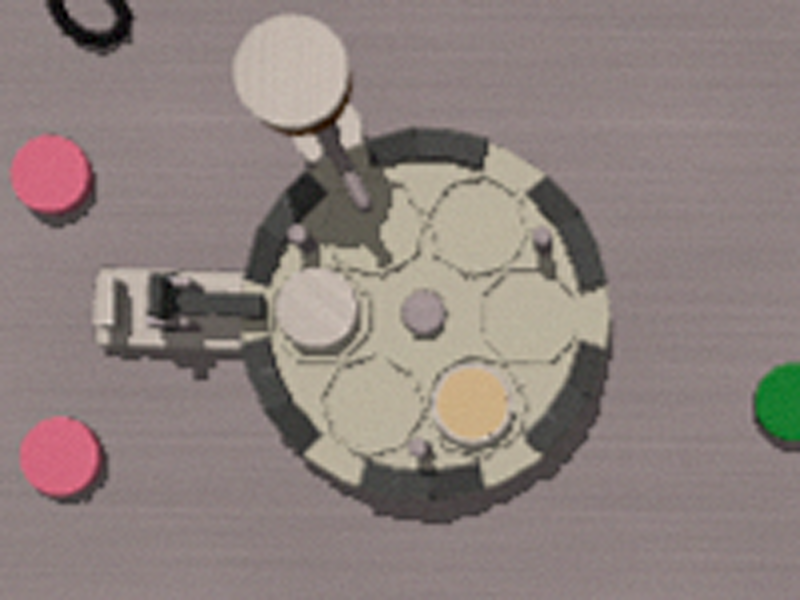

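View pics/scenec.png

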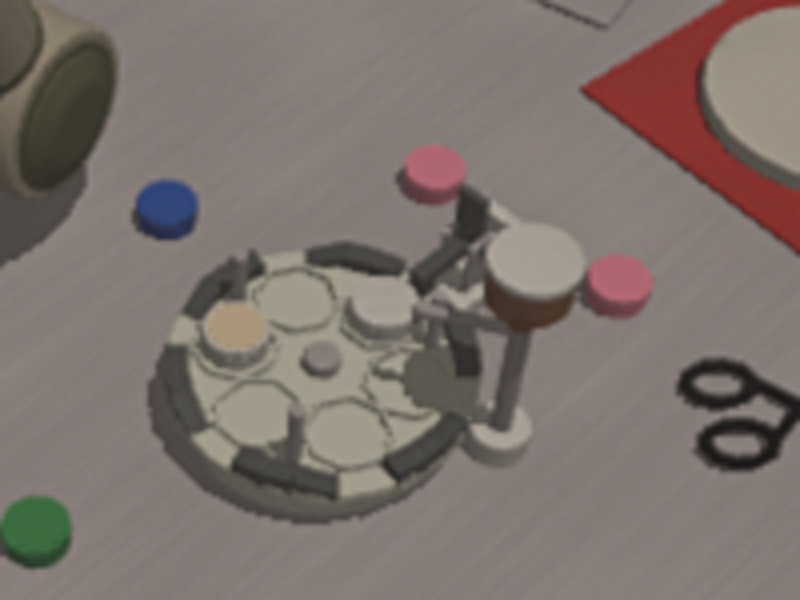

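View pics/scene.png

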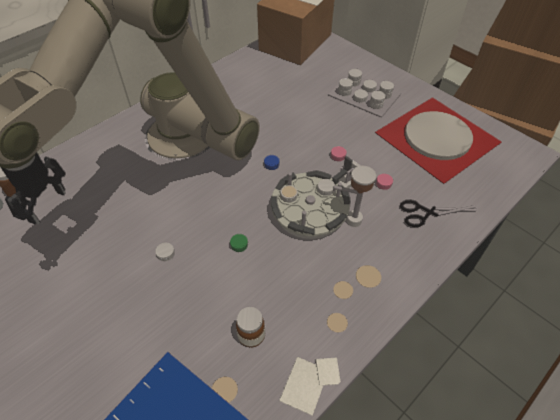

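The pictures show the dial at top-crop (424,312), with the pawl to its left (+y) at (165,300) and the hopper at (292,70). In the nests there is a plain tin at (316,308), which is tin_a, and a pale-disc tin at (472,403), which is tin_b. The loose pink, blue and green tins are look-alikes. Peg2 is at (541,238), with nothing fixed near it. Next I fit the device pose.

```bash
cat > fit.py <<'E'
from h import *
from scipy.optimize import least_squares
def P(r,a,z): a=np.radians(a); return [r*np.cos(a),r*np.sin(a),z]
def run(a0=0,fixed=None,cams=('top','scene'),pegs_only=False,guess=(.533,.082,0)):
    obs=[]
    def near(c,im,n,model,dial):
        a=a0 if dial else 0
        y=guess[2];Rz=lambda t:np.array([[np.cos(t),-np.sin(t),0],[np.sin(t),np.cos(t),0],[0,0,1]])
        wp=Rz(y+a)@model+[guess[0],guess[1],0]
        best=None
        for d in models.tip_of(c,n):
            e=np.linalg.norm(w(im,d['at'],z=model[2])[:2]-wp[:2])
            if e<.03 and (best is None or e<best[0]): best=(e,d['at'])
        if best: obs.append((n,c,np.array(model),dial,w(im,best[1],z=model[2])[:2]))
    for c in cams:
        im=imaging.get_image(c)
        L=[('peg0',P(.085,60,.085),1),('peg1',P(.085,180,.085),1),('peg2',P(.085,300,.085),1),('tin_a_center',P(.065,90,.053),1),('tin_b_center',P(.065,210,.053),1)]
        if fixed is None: L+=[('dial_center',P(0,0,.042),0),('spout',P(.065,30,.111),0),('pawl_pivot',P(.155,90,.063),0),('pawl_tab',P(.155,90,.0925),0)]
        for n,m,d in L: near(c,im,n,np.array(m),d)
    def res(p):
        cx,cy,y,a=p if fixed is None else (*fixed,p[0]); out=[]
        for n,c,m,d,o in obs:
            t=y+(a if d else 0)
            wt=.3 if n.startswith('tin') else 1
            out+=[wt*(cx+m[0]*np.cos(t)-m[1]*np.sin(t)-o[0])*1e3,wt*(cy+m[0]*np.sin(t)+m[1]*np.cos(t)-o[1])*1e3]
        return out
    s=least_squares(res,[*guess,a0] if fixed is None else [a0],loss='soft_l1',f_scale=4)
    r=np.array(res(s.x)).reshape(-1,2)
    for o,q in zip(obs,r): print(o[0],o[1],np.round(q,1))
    print('fit',np.round(s.x,4)); return s.x
E
python3 - <<'E'
from fit import *
run()
im=imaging.get_image('top');T=np.array(im['world_from_camera']);F=f(im)
v,u=np.mgrid[0:420,0:560];d=im['depth'];X=np.stack([(u-im['cx'])/F*d,(v-im['cy'])/F*d,d],-1)@T[:3,:3].T+T[:3,3]
x,y,z=X[...,0],X[...,1],X[...,2]
m=(abs(x-.64)<.08)&(abs(y-.15)<.08)&(z>.18)&(z<.22);print('hopper',X[m].mean(0),m.sum())
m=(abs(x-.534)<.04)&(abs(y-.24)<.04)&(z>.095)&(z<.125);print('tab',X[m].round(3)[:12].tolist(),X[m].mean(0))
m=(abs(x-.533)<.15)&(abs(y-.08)<.15)&(z>.038)&(z<.06)&(np.hypot(x-.533,y-.082)<.14);(c,r)=cv2.minEnclosingCircle(X[m][:,:2].astype(np.float32)[np.hypot(x[m]-.533,y[m]-.082)<.122]);print(c,r)
E
```

```text
peg0 top [3.6 2.5]
peg1 top [ 0.5 -2.5]
peg2 top [-1.2  1. ]
tin_a_center top [-2.5  0.5]
tin_b_center top [-1.  -0.8]
dial_center top [-4.8 -3.4]
spout top [9.5 2.6]
pawl_pivot top [ 2.5 -0.5]
pawl_tab top [ 6.5 -3.3]
peg0 scene [-3.4 -3. ]
peg1 scene [8.8 1.7]
peg2 scene [-0.5 -1.4]
tin_a_center scene [-3.4  2.3]
dial_center scene [-17.5  -2.3]
spout scene [3.2 0.5]
pawl_pivot scene [-2.7  3.4]
pawl_tab scene [-7.1  4.6]
fit [ 0.5338  0.0822 -0.0267  0.0488]
hopper [0.65091357 0.14606164 0.20221111] 660
tab [[0.548, 0.239, 0.116], [0.548, 0.236, 0.117], [0.549, 0.234, 0.113], [0.549, 0.233, 0.109], [0.546, 0.239, 0.114], [0.546, 0.236, 0.115], [0.546, 0.234, 0.114], [0.547, 0.232, 0.111], [0.548, 0.233, 0.098], [0.544, 0.239, 0.115], [0.544, 0.237, 0.111], [0.544, 0.234, 0.114]] [0.53699191 0.23511908 0.10983384]
(0.5338801145553589, 0.08242104202508926) 0.11604926735162735
```

Emit:
{"method": "jog_arm", "body": {"plan": "0 0 -6.54 0 0 0 255;0 0 -6.54 0 0 0 255;0 0 -6.54 0 0 0 255;0 0 -6.54 0 0 0 255;0 0 -6.54 0 0 0 255;0 0 -6.54 0 0 0 255;0 0 -6.54 0 0 0 255;0 0 -6.54 0 0 0 255;0 0 -6.54 0 0 0 255;0 0 -6.54 0 0 0 255"}}

```text
time_s: 3.28
position: [0.2292, -0.5, 0.1942]
tool_rot: [[-0.006, 1.0, -0.0], [1.0, 0.006, -0.0], [-0.0, -0.0, -1.0]]
ft_force: [0.6, -0.5, -0.6]
grip_width: -0.0001
gripper_force: 0.0
```

Emit:
{"method": "jog_arm", "body": {"plan": "0 0 0 3.52 1.54 0 255;0 0 0 3.52 1.54 0 255;0 0 0 3.52 1.54 0 255;0 0 0 3.52 1.54 0 255;0 0 0 3.52 1.54 0 255;0 0 0 3.52 1.54 0 255;0 0 0 3.52 1.54 0 255;0 0 0 3.52 1.54 0 255;0 0 0 3.52 1.54 0 255;0 0 0 3.52 1.54 0 255"}}

```text
time_s: 4.12
position: [0.3834, -0.1461, 0.1945]
tool_rot: [[-0.0, 1.0, 0.001], [1.0, 0.0, -0.0], [-0.0, 0.001, -1.0]]
ft_force: [0.1, -0.5, 0.4]
grip_width: -0.0
gripper_force: 0.0
```

Emit:
{"method": "jog_arm", "body": {"plan": "0 0 0 3.52 1.54 0 255;0 0 0 3.52 1.54 0 255;0 0 0 3.52 1.54 0 255;0 0 0 3.52 1.54 0 255;0 0 0 3.52 1.54 0 255;0 0 0 3.52 1.54 0 255;0 0 0 3.52 1.54 0 255;0 0 0 3.52 1.54 0 255;0 0 0 3.4 1.54 0 255;0 0 0 0 0 0 255"}}

```text
time_s: 4.95
position: [0.5228, 0.1727, 0.1937]
tool_rot: [[-0.005, 1.0, 0.001], [1.0, 0.005, 0.002], [0.002, 0.001, -1.0]]
ft_force: [-1.2, -0.1, -0.1]
grip_width: -0.0002
gripper_force: 0.0
```

Emit:
{"method": "jog_arm", "body": {"plan": "0 0 0 1.6 0.7 0 255;0 0 0 1.6 0.7 0 255;0 0 0 0 0 3 255;0 0 0 0 0 3 255;0 0 0 0 0 3 255;0 0 0 0 0 1.4 255;0 0 0 0 0 0 255;0 0 0 0 0 0 255"}}

```text
time_s: 5.62
position: [0.5355, 0.1996, 0.0903]
tool_rot: [[-0.0, 1.0, -0.001], [1.0, 0.0, -0.0], [-0.0, -0.001, -1.0]]
ft_force: [0.8, 0.9, 0.8]
grip_width: -0.0003
gripper_force: 0.0
```

Emit:
{"method": "jog_arm", "body": {"plan": "0 0 0 1.0 0 0 255;0 0 0 1.0 0 0 255;0 0 0 0.8 0 0 255;0 0 0 0.8 0 0 255;0 0 0 0.8 0 0 255;0 0 0 0.8 0 0 255;0 0 0 0.6 0 0 255;0 0 0 0 0 0 255;0 0 0 0 0 0 255;0 0 0 0 0 0 255"}}

```text
time_s: 6.45
position: [0.5354, 0.2576, 0.0902]
tool_rot: [[-0.0, 1.0, -0.0], [1.0, 0.0, -0.0], [-0.0, -0.0, -1.0]]
ft_force: [-0.4, -0.3, -0.0]
grip_width: -0.0001
gripper_force: 0.0
```

```bash
python3 - <<'E'
from h import *
im=imaging.get_image('scene');save(im,'s2.png',(230,90,430,240),4)
E
```

```text
(no output)
```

View pics/s2.png

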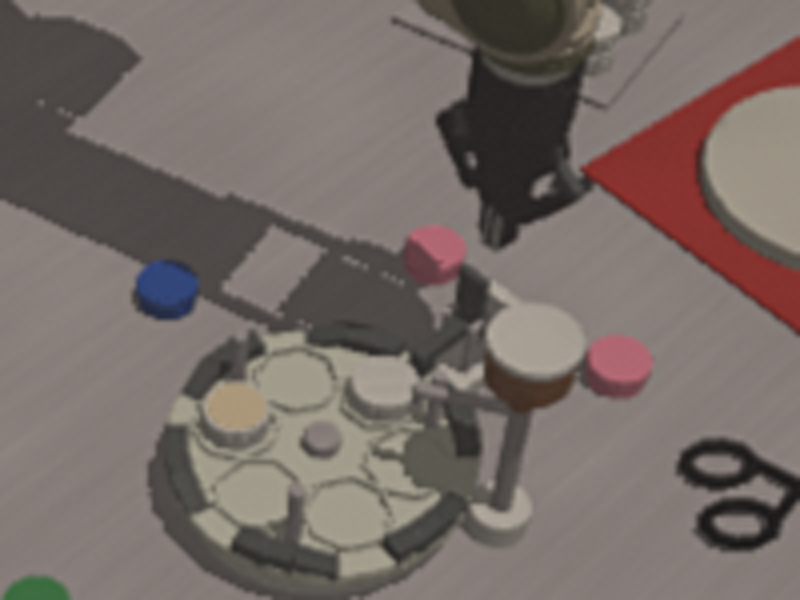

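```bash
python3 - <<'E'
from h import *
im=imaging.get_image('scene')
print(w(im,(354,149),z=.09), [w(im,(354+a,146+b)).round(3).tolist() for a in(-2,0,2) for b in(0,2)])
for n,z in(('pawl_tab',.093),('pawl_pivot',.063)):
    for d in models.tip_of('scene',n): print(n,d['at'],d['confidence'],w(im,d['at'],z=z),w(im,d['at']))
print('tabtop',w(im,(230+472/4,90+268/4),z=.113),[w(im,(348+a,160+b)).round(3).tolist() for a in(-1,0,1) for b in(-1,1,3)])
im=imaging.get_image('top');save(im,'t2.png',(110,130,310,280),4)
E
```

```text
[0.51449824 0.29519353 0.09      ] [[0.538, 0.246, 0.153], [0.536, 0.251, 0.14], [0.545, 0.247, 0.157], [0.545, 0.247, 0.149], [0.548, 0.251, 0.156], [0.55, 0.25, 0.15]]
pawl_tab [352.5, 162.2] 0.6 [0.54912734 0.24677949 0.093     ] [0.55548878 0.2369926  0.1048579 ]
pawl_pivot [345.8, 172.5] 0.78 [0.54681342 0.22433298 0.063     ] [0.54696836 0.22410207 0.06329617]
tabtop [0.53691586 0.23692358 0.113     ] [[0.536, 0.235, 0.105], [0.54, 0.23, 0.103], [0.54, 0.232, 0.094], [0.543, 0.229, 0.115], [0.544, 0.231, 0.106], [0.544, 0.232, 0.096], [0.544, 0.234, 0.112], [0.547, 0.231, 0.108], [0.548, 0.23, 0.101]]
```

View pics/t2.png

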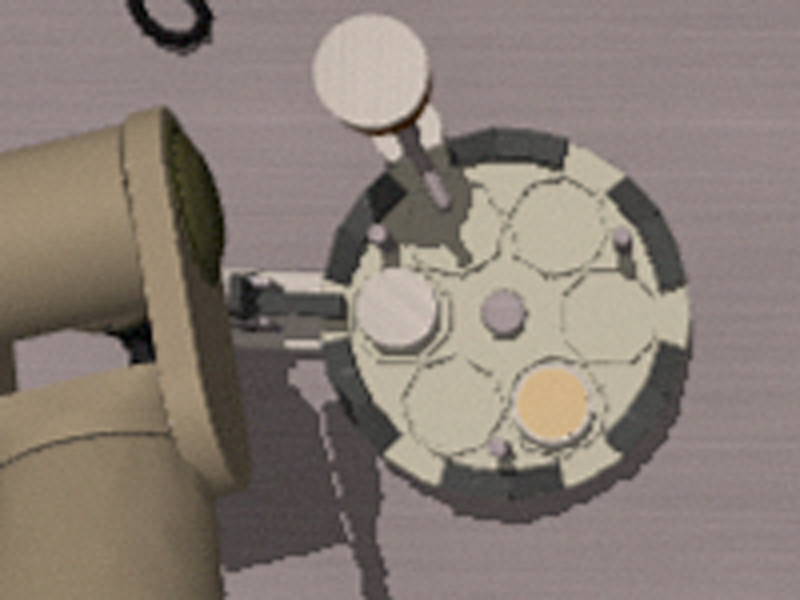

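```bash
python3 - <<'E'
from h import *
im=imaging.get_image('scene');T=np.linalg.inv(np.array(im['world_from_camera']));F=f(im)
for z in(.09,.14):
    c=T[:3,:3]@np.array([.5354,.2576,z])+T[:3,3];print(z,im['cx']+F*c[0]/c[2],im['cy']+F*c[1]/c[2])
d=im['depth'];v,u=np.mgrid[0:420,0:560];W=np.array(im['world_from_camera'])
X=np.stack([(u-im['cx'])/F*d,(v-im['cy'])/F*d,d],-1)@W[:3,:3].T+W[:3,3]
m=(abs(X[...,0]-.535)<.05)&(abs(X[...,1]-.2576)<.03)&(X[...,2]>.075)&(u>335)&(u<375)&(v<157)
for r in range(138,157):
    k=m[r]; 
    if k.any(): print(r,u[r][k].min(),u[r][k].max(),X[r][k].mean(0).round(3),X[r][k][:,2].min().round(3))
o=env.observe();print(o['q'],o['position'],o['time_s'])
E
```

```text
0.09 351.21641460372604 158.69672254463032
0.14 353.33609180351283 146.6779324299957
138 350 368 [0.55  0.252 0.188] 0.174
139 350 368 [0.553 0.252 0.186] 0.172
140 350 368 [0.555 0.249 0.185] 0.166
141 351 367 [0.557 0.248 0.183] 0.164
142 350 366 [0.554 0.248 0.178] 0.155
143 350 366 [0.555 0.247 0.175] 0.152
144 350 365 [0.554 0.248 0.17 ] 0.149
145 350 363 [0.55  0.25  0.162] 0.146
146 350 359 [0.543 0.251 0.153] 0.143
147 350 359 [0.543 0.252 0.148] 0.137
148 351 359 [0.546 0.252 0.146] 0.142
149 350 358 [0.544 0.251 0.141] 0.132
150 350 357 [0.543 0.25  0.138] 0.132
151 352 356 [0.545 0.25  0.135] 0.133
152 353 354 [0.544 0.25  0.13 ] 0.129
156 345 347 [0.529 0.237 0.111] 0.11
[ 1.42808139e+01  3.13138939e+01  7.62603972e+01 -9.15818581e-04
  7.24273330e+01  1.42765087e+01] [0.53548124 0.2575436  0.09024825] 6.75
```

Reported TCP height is 0.090, but the picture puts the fingertip at about row 152, z ≈ 0.13. The finger passed over the tab and the pawl is still down. I go back inside and lower carefully, checking the height by picture.

Emit:
{"method": "jog_arm", "body": {"plan": "0 0 0 0 0 -2 255;0 0 0 -3 0 0 255;0 0 0 -2.8 0 0 255;0 0 0 0 0 2 255;0 0 0 0 0 1 255;0 0 0 0 0 0.8 255;0 0 0 0 0 0 255;0 0 0 0 0 0 255"}}

```text
time_s: 7.42
position: [0.5353, 0.2004, 0.072]
tool_rot: [[-0.001, 1.0, -0.001], [1.0, 0.001, -0.0], [-0.0, -0.001, -1.0]]
ft_force: [-0.4, -0.1, 0.6]
grip_width: -0.0001
gripper_force: 0.0
```

```bash
cat > tip.py <<'E'
from h import *
def tip():
    o=env.observe();p=o['position'];print(np.round(p,4),np.round(o['ft_force'],1),o['time_s'])
    im=imaging.get_image('scene');F=f(im);d=im['depth'];v,u=np.mgrid[0:420,0:560];W=np.array(im['world_from_camera'])
    X=np.stack([(u-im['cx'])/F*d,(v-im['cy'])/F*d,d],-1)@W[:3,:3].T+W[:3,3]
    m=(abs(X[...,0]-p[0])<.025)&(abs(X[...,1]-p[1])<.02)&(X[...,2]>.075)&(X[...,2]<.2)
    for r in np.where(m.any(1))[0][-10:]: print(r,u[r][m[r]].min(),u[r][m[r]].max(),X[r][m[r]].mean(0).round(3))
    return im
E
python3 - <<'E'
from tip import *
im=tip();save(im,'s3.png',(270,110,410,215),5)
E
```

```text
[0.5353 0.2004 0.072 ] [-0.4 -0.1  0.6] 7.4167
157 337 345 [0.545 0.19  0.152]
158 336 345 [0.543 0.191 0.146]
159 336 345 [0.541 0.195 0.138]
160 336 345 [0.542 0.194 0.135]
161 336 346 [0.544 0.195 0.131]
162 337 345 [0.544 0.195 0.128]
163 337 345 [0.545 0.195 0.124]
164 337 344 [0.545 0.194 0.121]
165 338 343 [0.545 0.193 0.117]
166 339 341 [0.544 0.194 0.111]
```

View pics/s3.png

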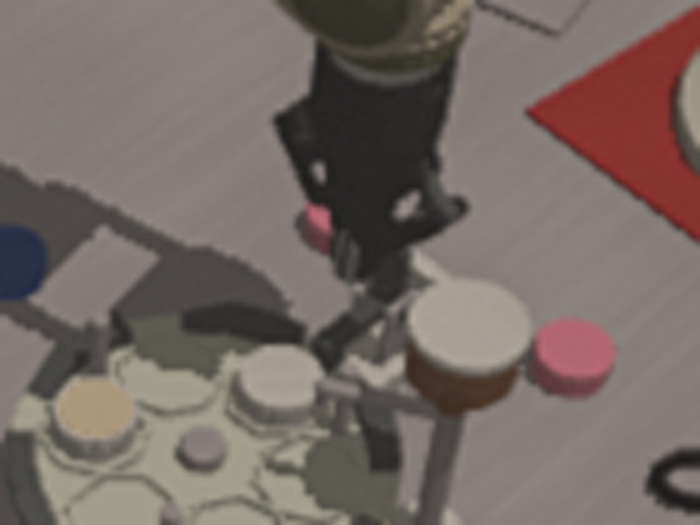

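The crop shows the fingertip at (348,280), just inside the tab at (395,270). Its height is about 0.11 against 0.072 reported, so the reading is a steady 39 mm low. I lower 2 cm more and push.

Emit:
{"method": "jog_arm", "body": {"plan": "0 0 0 0 0 1 255;0 0 0 0 0 1 255;0 0 0 0 0 0 255;0 0 0 0 0 0 255"}}

```text
time_s: 7.8
position: [0.535, 0.1998, 0.0515]
tool_rot: [[-0.001, 1.0, -0.002], [1.0, 0.001, -0.0], [-0.0, -0.002, -1.0]]
ft_force: [-0.9, 0.4, -0.1]
grip_width: -0.0001
gripper_force: 0.0
```

Emit:
{"method": "jog_arm", "body": {"plan": "0 0 0 1.0 0 0 255;0 0 0 1.0 0 0 255;0 0 0 0.8 0 0 255;0 0 0 0.6 0 0 255;0 0 0 0 0 0 255"}}

```text
time_s: 8.22
position: [0.5353, 0.2354, 0.0524]
tool_rot: [[-0.002, 1.0, 0.0], [1.0, 0.002, 0.0], [0.0, 0.0, -1.0]]
ft_force: [-0.9, -0.6, 0.1]
grip_width: 0.0003
gripper_force: 0.0
```

Emit:
{"method": "jog_arm", "body": {"plan": "0 0 0 0.8 0 0 255;0 0 0 0.8 0 0 255;0 0 0 0.8 0 0 255;0 0 0 0.3 0 0 255;0 0 0 0 0 0 255;0 0 0 0 0 0 255;0 0 0 0 0 0 255;0 0 0 0 0 0 255"}}

```text
time_s: 8.88
position: [0.5355, 0.2605, 0.0522]
tool_rot: [[-0.0, 1.0, -0.0], [1.0, 0.0, -0.0], [-0.0, -0.0, -1.0]]
ft_force: [0.3, 0.2, -0.5]
grip_width: 0.0001
gripper_force: 0.0
```

```bash
python3 - <<'E'
from tip import *
im=tip();save(im,'s4.png',(270,110,410,215),5)
E
```

```text
[0.5355 0.2605 0.0522] [ 0.3  0.2 -0.5] 8.8833
154 349 358 [0.543 0.254 0.117]
155 349 358 [0.543 0.254 0.114]
156 349 358 [0.543 0.255 0.109]
157 350 358 [0.545 0.255 0.106]
158 350 357 [0.545 0.254 0.103]
159 350 356 [0.545 0.253 0.099]
160 352 358 [0.545 0.264 0.087]
161 356 359 [0.548 0.275 0.077]
162 356 356 [0.548 0.268 0.077]
164 353 353 [0.546 0.256 0.076]
```

View pics/s4.png

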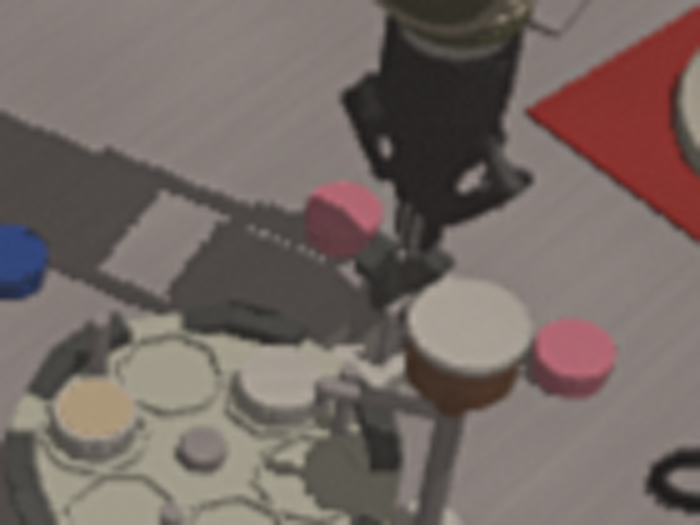

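The pawl is tipped: its arm is upright at (385,270) and the tab lies outward at (430,265). Next I go up, over to the +x side of peg2, and down.

Emit:
{"method": "jog_arm", "body": {"plan": "0 0 0 0 0 -3 255;0 0 0 0 0 -3 255;0 0 0 0 0 -3 255;0 0 0 -3.66 0 0 255;0 0 0 -3.66 0 0 255;0 0 0 -3.66 0 0 255;0 0 0 -3.66 0 0 255;0 0 0 -3.66 0 0 255;0 0 0 -3.66 0 0 255;0 0 0 -3.66 0 0 255"}}

```text
time_s: 9.77
position: [0.5352, 0.0027, 0.1424]
tool_rot: [[-0.0, 1.0, 0.0], [1.0, 0.0, -0.0], [-0.0, 0.0, -1.0]]
ft_force: [0.7, -0.4, -0.0]
grip_width: 0.0001
gripper_force: 0.0
```

Emit:
{"method": "jog_arm", "body": {"plan": "0 0 0 0 2 0 255;0 0 0 0 2 0 255;0 0 0 0 2 0 255;0 0 0 0 2 0 255;0 0 0 0 0 0 255;0 0 0 0 0 0 255"}}

```text
time_s: 10.27
position: [0.6156, 0.0044, 0.1417]
tool_rot: [[-0.0, 1.0, -0.001], [1.0, 0.0, 0.0], [0.0, -0.001, -1.0]]
ft_force: [-0.4, 0.3, 0.2]
grip_width: 0.0
gripper_force: 0.0
```

Emit:
{"method": "jog_arm", "body": {"plan": "0 0 0 0 0 3 255;0 0 0 0 0 3 255;0 0 0 0 0 3 255;0 0 0 0 0 2 255;0 0 0 0 0 0 255;0 0 0 0 0 0 255"}}

```text
time_s: 10.77
position: [0.6148, 0.0046, 0.0324]
tool_rot: [[-0.0, 1.0, -0.001], [1.0, 0.0, 0.0], [0.0, -0.001, -1.0]]
ft_force: [1.3, -0.6, 0.5]
grip_width: -0.0
gripper_force: 0.0
```

```bash
python3 - <<'E'
from tip import *
im=tip();save(im,'s5.png',(250,140,370,230),6)
E
```

```text
[0.6148 0.0046 0.0324] [ 1.3 -0.6  0.5] 10.7667
219 309 320 [ 0.627 -0.003  0.117]
220 309 318 [ 0.624 -0.004  0.112]
221 309 317 [ 0.624 -0.005  0.107]
222 309 317 [ 0.623 -0.003  0.1  ]
223 309 317 [ 0.623 -0.002  0.095]
224 309 318 [ 0.624 -0.002  0.092]
225 309 318 [ 0.623 -0.     0.085]
226 309 317 [ 0.624 -0.002  0.082]
227 311 316 [ 0.626 -0.003  0.081]
228 313 315 [ 0.627 -0.002  0.076]
```

View pics/s5.png

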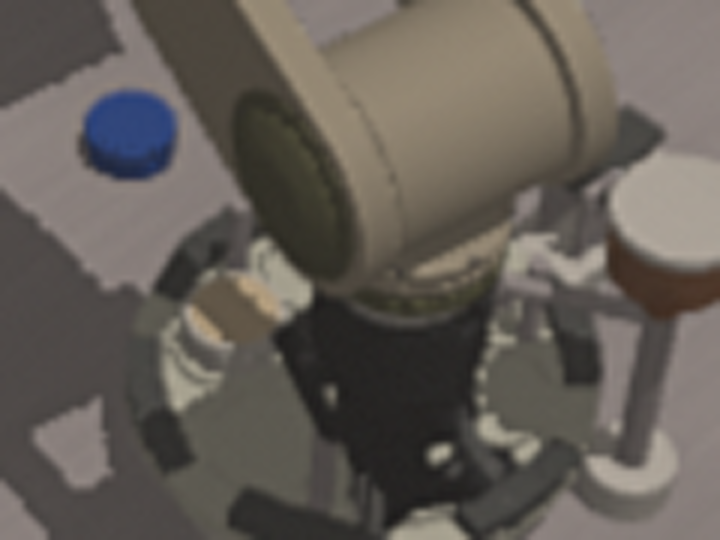

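The crop shows the fingertip at (370,500) just to the +x side of peg2 at (322,470), with the tip at about 0.073. I push straight along -x.

Emit:
{"method": "jog_arm", "body": {"plan": "0 0 0 0 -1 0 255;0 0 0 0 -1 0 255;0 0 0 0 -1 0 255;0 0 0 0 -1 0 255;0 0 0 0 -1 0 255;0 0 0 0 -1 0 255;0 0 0 0 -1 0 255;0 0 0 0 -1 0 255;0 0 0 0 -1 0 255;0 0 0 0 0 0 255"}}

```text
time_s: 11.65
position: [0.5255, 0.0047, 0.0345]
tool_rot: [[-0.001, 1.0, 0.003], [1.0, 0.001, -0.0], [-0.0, 0.003, -1.0]]
ft_force: [1.3, 0.4, 0.3]
grip_width: -0.0001
gripper_force: 0.0
```

Emit:
{"method": "jog_arm", "body": {"plan": "0 0 0 0 -0.5 0 255;0 0 0 0 -0.3 0 255;0 0 0 0 0 0 255;0 0 0 0 0 0 255"}}

```text
time_s: 11.98
position: [0.5182, 0.0043, 0.0329]
tool_rot: [[-0.001, 1.0, 0.002], [1.0, 0.001, -0.001], [-0.001, 0.002, -1.0]]
ft_force: [2.7, 0.6, 1.8]
grip_width: -0.0
gripper_force: 1.4
```

```bash
python3 - <<'E'
from fit import *
for c in('top','scene'):
    print(c);run(a0=-1.0,fixed=(.534,.0822,-.022),cams=(c,))
E
```

```text
top
peg0 top [10.2  2.3]
peg1 top [ 5.2 -5.9]
peg2 top [-2.5 -0.8]
tin_a_center top [-0.8  0.4]
tin_b_center top [-1.6 -2. ]
fit [-0.8929]
scene
peg0 scene [-5.3 -3.4]
peg2 scene [6.1 3.6]
tin_a_center scene [0.6 2.7]
tin_b_center scene [-3.1  2.6]
fit [-0.8906]
```

Emit:
{"method": "jog_arm", "body": {"plan": "0 0 0 0 -0.4 0 255;0 0 0 0 -0.3 0 255;0 0 0 0 -0.2 0 255;0 0 0 0 0 0 255;0 0 0 0 0 0 255;0 0 0 0 1 0 255;0 0 0 0 2 0 255;0 0 0 0 0 -3 255;0 0 0 0 0 -4 255;0 0 0 0 0 -4 255"}}

```text
time_s: 13.42
position: [0.5368, 0.0048, 0.1421]
tool_rot: [[-0.0, 1.0, -0.006], [1.0, 0.0, 0.001], [0.001, -0.006, -1.0]]
ft_force: [0.5, -0.4, -0.8]
grip_width: 0.0003
gripper_force: 0.0
```

Emit:
{"method": "jog_arm", "body": {"plan": "0 0 0 -4 -3 0 255;0 0 0 -4 0 0 255;0 0 0 -4 0 0 255;0 0 0 -4 0 0 255;0 0 0 -2 0 0 255;0 0 0 0 0 0 255"}}

```text
time_s: 13.92
position: [0.5124, -0.1724, 0.1412]
tool_rot: [[0.004, 1.0, -0.003], [1.0, -0.004, 0.0], [0.0, -0.003, -1.0]]
ft_force: [-0.2, -0.0, 0.4]
grip_width: 0.0001
gripper_force: 0.0
```

```bash
python3 - <<'E'
from fit import *
for c in('top','scene'):
    print(c);run(a0=-1.0,fixed=(.534,.0822,-.022),cams=(c,))
im=imaging.get_image('top');save(im,'t6.png',(130,130,330,280),4)
E
```

```text
top
peg0 top [12.5  1.1]
peg1 top [ 2.2 -6.9]
peg2 top [-3.1 -1.3]
tin_a_center top [-0.8 -0.8]
tin_b_center top [-0.4 -2.2]
fit [-1.0559]
scene
peg0 scene [-2.8 -6.3]
peg1 scene [-1.   1.5]
peg2 scene [ 1.2 -4.2]
tin_a_center scene [-2.3  1.8]
tin_b_center scene [-4.   0.6]
fit [-1.03]
```

View pics/t6.png

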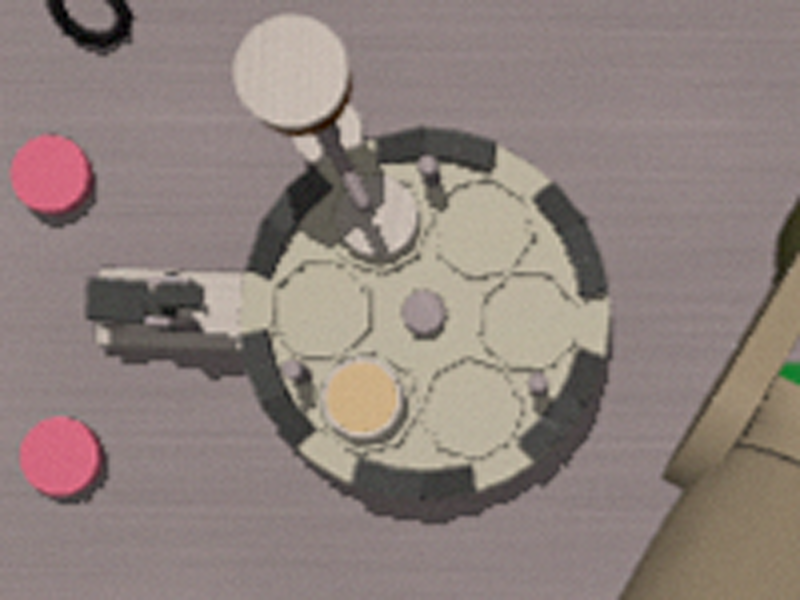

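The top crop shows a notch centred at (255,302) in line with the pawl, which is at row 297. The dial is at about -1.04 and the tins are in place. I go round to the outside of the pawl.

Emit:
{"method": "jog_arm", "body": {"plan": "0 0 0 3.9 0.2 0 255;0 0 0 3.9 0.2 0 255;0 0 0 3.9 0.2 0 255;0 0 0 3.9 0.2 0 255;0 0 0 3.9 0.2 0 255;0 0 0 3.9 0.2 0 255;0 0 0 3.9 0.2 0 255;0 0 0 3.9 0.2 0 255;0 0 0 3.9 0.2 0 255;0 0 0 3.9 0.2 0 255"}}

```text
time_s: 15.4
position: [0.5332, 0.2233, 0.1423]
tool_rot: [[-0.001, 1.0, 0.0], [1.0, 0.001, 0.0], [0.0, 0.0, -1.0]]
ft_force: [0.9, -0.3, -0.7]
grip_width: 0.0003
gripper_force: 0.0
```

Emit:
{"method": "jog_arm", "body": {"plan": "0 0 0 3.9 0.2 0 255;0 0 0 3.9 0.2 0 255;0 0 0 0 0 0 255;0 0 0 0 0 0 255"}}

```text
time_s: 15.73
position: [0.5369, 0.3009, 0.1417]
tool_rot: [[-0.004, 1.0, -0.0], [1.0, 0.004, -0.0], [-0.0, -0.0, -1.0]]
ft_force: [0.2, -0.2, -0.0]
grip_width: 0.0
gripper_force: 0.0
```

Emit:
{"method": "jog_arm", "body": {"plan": "0 0 0 0 0 3 255;0 0 0 0 0 3 255;0 0 0 0 0 2.6 255;0 0 0 0 0 0 255;0 0 0 -2 0 0 255;0 0 0 -1.5 0 0 255;0 0 0 -1 0 0 255;0 0 0 -1 0 0 255;0 0 0 0 0 0 255"}}

```text
time_s: 16.48
position: [0.538, 0.2424, 0.0572]
tool_rot: [[0.002, 1.0, 0.001], [1.0, -0.002, 0.0], [0.0, 0.001, -1.0]]
ft_force: [1.2, 0.3, 0.7]
grip_width: 0.0002
gripper_force: 0.1
```

Emit:
{"method": "jog_arm", "body": {"plan": "0 0 0 -0.8 0 0 255;0 0 0 -0.8 0 0 255;0 0 0 -0.8 0 0 255;0 0 0 -0.8 0 0 255;0 0 0 -0.4 0 0 255;0 0 0 0 0 0 255;0 0 0 0 0 0 255"}}

```text
time_s: 17.07
position: [0.5375, 0.2081, 0.0563]
tool_rot: [[-0.0, 1.0, -0.0], [1.0, 0.0, 0.0], [0.0, -0.0, -1.0]]
ft_force: [-0.2, 0.0, -1.1]
grip_width: -0.0003
gripper_force: 0.0
```

Emit:
{"method": "jog_arm", "body": {"plan": "0 0 0 0 0 -3 255;0 0 0 0 0 -4 255;0 0 0 0 0 -4 255;0 0 0 -3.9 -0.2 0 255;0 0 0 -3.9 -0.2 0 255;0 0 0 -3.9 -0.2 0 255;0 0 0 -3.9 -0.2 0 255;0 0 0 -3.9 -0.2 0 255;0 0 0 -3.9 -0.2 0 255;0 0 0 -3.9 -0.2 0 255"}}

```text
time_s: 17.9
position: [0.5233, -0.0662, 0.1664]
tool_rot: [[-0.001, 1.0, 0.0], [1.0, 0.001, 0.0], [0.0, 0.0, -1.0]]
ft_force: [0.6, 0.1, -0.1]
grip_width: 0.0002
gripper_force: 0.0
```

Emit:
{"method": "jog_arm", "body": {"plan": "0 0 0 -3.9 -0.2 0 255;0 0 0 -3.9 -0.2 0 255;0 0 0 -3.9 -0.2 0 255;0 0 0 0 0 0 255;0 0 0 0 0 0 255"}}

```text
time_s: 18.32
position: [0.5175, -0.1831, 0.1659]
tool_rot: [[0.002, 1.0, -0.0], [1.0, -0.002, 0.0], [0.0, -0.0, -1.0]]
ft_force: [-0.3, 0.9, 0.2]
grip_width: 0.0003
gripper_force: 0.0
```

```bash
python3 - <<'E'
from fit import *
for c in('top','scene'):
    print(c);run(a0=-1.0,fixed=(.534,.0822,-.022),cams=(c,))
im=imaging.get_image('top');a=im['pixels'][140:260,140:310];im=imaging.get_image('scene');b=im['pixels'][120:240,260:430]
cv2.imwrite('pics/end.png',cv2.resize(np.vstack([a,b])[:,:,::-1],None,fx=2.5,fy=2.5,interpolation=cv2.INTER_CUBIC))
E
```

```text
top
peg0 top [ 1.2 -2.2]
peg1 top [ 1.2 -9. ]
peg2 top [ 0.3 -1.1]
tin_a_center top [-2.9  0.7]
tin_b_center top [0.  0.1]
fit [-1.0749]
scene
peg0 scene [ -8.9 -10.3]
peg1 scene [-4.2 10.5]
peg2 scene [ 2.2 -2.7]
tin_b_center scene [-4.1  1.2]
fit [-1.0869]
```

View pics/end.png

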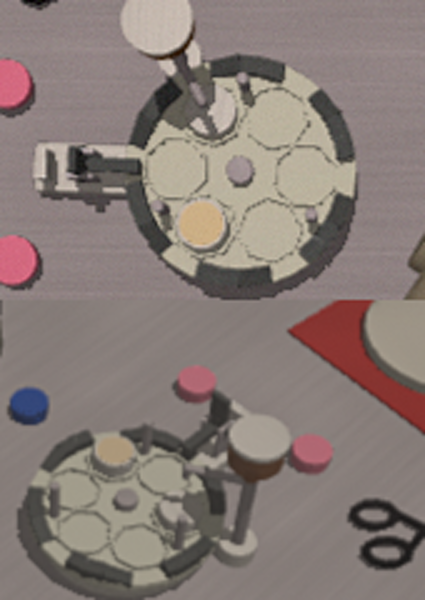

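```bash
python3 - <<'E'
from h import *
im=imaging.get_image('top');T=np.array(im['world_from_camera']);F=f(im)
v,u=np.mgrid[0:420,0:560];d=im['depth'];X=np.stack([(u-im['cx'])/F*d,(v-im['cy'])/F*d,d],-1)@T[:3,:3].T+T[:3,3]
x,y,z=X[...,0],X[...,1],X[...,2]
for a in(.184,.192,.2,.208,.216):
    m=(abs(x-.537)<.006)&(abs(y-a)<.004);print(a,np.median(z[m]).round(4),m.sum())
E
```

```text
0.184 0.0674 23
0.192 0.0685 16
0.2 0.0689 20
0.208 0.0683 17
0.216 0.0698 16
```

The arm's top is level at 68 mm, so the pawl is fully seated. I hand the job in.

```bash
python3 -c "
from rig import job
print(job.close_job())"
```

```text
the job is handed in; nothing more can be done
None
```

The job is handed in, though no verdict came back: the dial is turned back one notch (measured about -1.08 rad), the pawl is down in the next notch, both tins are in their nests, and the arm is clear of everything.

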